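# Pack the wedge canisters and book in the lot with the scanner wand

### The arm

A 6-joint arm with a two-finger parallel gripper is mounted at the origin on the work surface. World frame = base frame: x ahead of the robot, y to its left, z up, the work surface at z = 0. Lengths are in mm, angles in rad, forces in N, time in s.
With the tool pointing down it reaches from about 225 to 725 mm from the base axis. Payload 3.1 kg.
Tool frame: the origin (TCP) lies on the centre line of the jaws, within the pads' length; the fingertips stand 8 mm ahead of it and the grasp point (between the pads) lies 11 mm behind it (manip.tip_extent is the distance from the TCP to the fingertips, in mm); z points along the fingers, y is the line along which they close (so a half turn about z gives the same grasp; the last joint's range is limited). The gripper opens to 85 mm and grips with 20 to 120 N. Pads are 22 mm wide; open, the fingers measure 114 mm over their backs; the gripper's body (76 mm by 85 mm) begins 54 mm behind the grasp point. The pads swing forward as they close: fully open they stand 13 mm farther back than shut.
Start: joints at [-1.391, 0.048, 0.099, 1.622, 0, 1.443], TCP at [159.04, -500.323, 239.312] pointing down, gripper open.
Joint ranges: [-2.91, 2.91], [-0.99, 1.94], [-1.21, 1.42], [-2.12, 2.29], [-1.49, 1.47], [-3.14, 3.14]. Speed limits (rad/s): [2.79, 2.79, 3.14, 3.14, 3.14, 3.14].

### API

Orientations are given as [roll, pitch, yaw] about the fixed x, y, z axes, in that order (R = Rz(yaw) Ry(pitch) Rx(roll)).
In Python, from workcell import monitor, viewer, job, manip gives the robot as it stands.
- The arm moves only by the tool play_rows, never from a script. Its argument "series" is a list of rows, each a list of 5 numbers: the shift along the world's x, y, z in m, then the turn about the world's z in degrees, then the closure, from 0 (fully open) to 1 (shut). A call has 1 to 20 rows; each row shifts and turns the commanded pose from where the row before left it; what a row does not reach is not made up. A row lasts 1/10 s, in which the tool goes at most 50 mm and 8.59 degrees, less where a joint would pass 70% of its speed; a pose out of reach is approached as far as the arm can. A call is refused whole if a number of a shift passes 0.05 or a number of a turn 8.59, either way. A call with a gripper value outside its range is refused whole. The fingers move at their own pace and stop on an object; the grip force is fixed at half the most. Time passes only in rows, so rows that do not move let the fingers close. It gives the time, the measured TCP pose, the force, the opening and the grip force at its end, in the units of the state.
- monitor.get_obs(): the state, without advancing time (a new reading comes with each control period).
- viewer.capture(name): name is "scene" or "top"; returns the picture (400x640x3 uint8, blue, green, red); there is no depth.
- viewer.calibration(name): a dict with "intrinsics" (3x3 intrinsics, pixels), "cam_to_world" (4x4, takes a point from camera to world coordinates). Camera axes: x right, y down, z forward; pixel columns grow to the right and rows downward; lengths in mm; the calibration is good to about 2 mm. A picture is of the moment at which its call begins. calibration takes no time and is no camera call.
- job.job_done(): hands the job in; it is judged then, once.
The state is a dict: "time_s": time; "joint_positions": joint angles; "joint_vel": joint speeds; "joint_efforts": joint torques, N m; "ee_pos": TCP position; "ee_rot": TCP orientation; "force": force on the tool from outside, world axes, zero at the start; "ft_torque": the same for the moment, N m; "grip_width": finger opening in mm; "grasp_force": force on a finger pad.
Only numpy, scipy, OpenCV 4.12 (cv2) and the standard library are available. Lean on these libraries where they do the work, as an engineer would, in place of code of your own. Each camera call takes 0.05 s, during which the arm holds its last target. There are 200 camera calls.

### The job

Book in the second-hand canister set: put every loose wedge-shaped canister lying in front of the blue tray flat into the tray, head to tail with one that is already there, so that each pair fills its compartment. Then pull the orange scanner wand up out of its cup, aim its window squarely at the middle of the tray's striped tag from about 6 cm and hold it steady there for two full seconds, then do the same at the striped yellow location card on the sloping stand. Finally stand the wand back in its cup, window down, and leave all canisters packed; do not knock over the goblets, the mug or the jar.

Things in the scene. Friction and masses are not known exactly. Their poses are not given: they have to be found in the camera images.
- red: Loose (or absent) wedge canister, white, red lid, flat, 0.12-0.25 kg, 40 high. From above: broad end x=-50, narrow end x=+50, straight side y=+36, slanted side from y=-14 (broad end) to y=+14 (narrow); z up. Black grip bar on the lid, 14 (x) by 28 (y), z 40 to 68, centred x=-6, y=19. Origin: underside, below the middle of the slanted side; a pair with equal origins, half a turn apart, makes a rectangle 100 by 72. mm
- yellow: Loose (or absent) wedge canister, white, yellow lid, flat, 0.12-0.25 kg, 40 high. From above: broad end x=-50, narrow end x=+50, straight side y=+36, slanted side from y=-14 (broad end) to y=+14 (narrow); z up. Black grip bar on the lid, 14 (x) by 28 (y), z 40 to 68, centred x=-6, y=19. Origin: underside, below the middle of the slanted side; a pair with equal origins, half a turn apart, makes a rectangle 100 by 72. mm
- green: Loose (or absent) wedge canister, white, green lid, flat, 0.12-0.25 kg, 40 high. From above: broad end x=-50, narrow end x=+50, straight side y=+36, slanted side from y=-14 (broad end) to y=+14 (narrow); z up. Black grip bar on the lid, 14 (x) by 28 (y), z 40 to 68, centred x=-6, y=19. Origin: underside, below the middle of the slanted side; a pair with equal origins, half a turn apart, makes a rectangle 100 by 72. mm
- orange: Loose (or absent) wedge canister, white, orange lid, flat, 0.12-0.25 kg, 40 high. From above: broad end x=-50, narrow end x=+50, straight side y=+36, slanted side from y=-14 (broad end) to y=+14 (narrow); z up. Black grip bar on the lid, 14 (x) by 28 (y), z 40 to 68, centred x=-6, y=19. Origin: underside, below the middle of the slanted side; a pair with equal origins, half a turn apart, makes a rectangle 100 by 72. mm
- packed1: Already packed wedge canister, white, grey lid, flat, 0.12-0.25 kg, 40 high. From above: broad end x=-50, narrow end x=+50, straight side y=+36, slanted side from y=-14 (broad end) to y=+14 (narrow); z up. Black grip bar on the lid, 14 (x) by 28 (y), z 40 to 68, centred x=-6, y=19. Origin: underside, below the middle of the slanted side; a pair with equal origins, half a turn apart, makes a rectangle 100 by 72. mm
- packed2: Already packed wedge canister, white, grey lid, flat, 0.12-0.25 kg, 40 high. From above: broad end x=-50, narrow end x=+50, straight side y=+36, slanted side from y=-14 (broad end) to y=+14 (narrow); z up. Black grip bar on the lid, 14 (x) by 28 (y), z 40 to 68, centred x=-6, y=19. Origin: underside, below the middle of the slanted side; a pair with equal origins, half a turn apart, makes a rectangle 100 by 72. mm
- packed3: Already packed wedge canister, white, grey lid, flat, 0.12-0.25 kg, 40 high. From above: broad end x=-50, narrow end x=+50, straight side y=+36, slanted side from y=-14 (broad end) to y=+14 (narrow); z up. Black grip bar on the lid, 14 (x) by 28 (y), z 40 to 68, centred x=-6, y=19. Origin: underside, below the middle of the slanted side; a pair with equal origins, half a turn apart, makes a rectangle 100 by 72. mm
- packed4: Already packed wedge canister, white, grey lid, flat, 0.12-0.25 kg, 40 high. From above: broad end x=-50, narrow end x=+50, straight side y=+36, slanted side from y=-14 (broad end) to y=+14 (narrow); z up. Black grip bar on the lid, 14 (x) by 28 (y), z 40 to 68, centred x=-6, y=19. Origin: underside, below the middle of the slanted side; a pair with equal origins, half a turn apart, makes a rectangle 100 by 72. mm
- tray: blue lot tray, fixed, 116 mm (x) by 340 mm (y), floor 5 mm thick, rim 30 mm above the table; origin at the centre of its underside. Four equal compartments in a row along y, each 108 mm (x) by 80 mm (y) inside, walls 4 mm thick, 84 mm apart; at its +y end a solid blue block, 70 mm long in y, carries the tag
- comp1 (a point): centre of the inner floor of compartment 1 of the tray (1 is furthest from the tag, 4 nearest to it); axes as the tray's. A pair of canisters fills it when both origins lie about here; 4 mm of play all round; each starts with one grey-lidded canister, its straight side along the compartment's +y or -y wall
- comp2 (a point): centre of the inner floor of compartment 2 of the tray (1 is furthest from the tag, 4 nearest to it); axes as the tray's. A pair of canisters fills it when both origins lie about here; 4 mm of play all round; each starts with one grey-lidded canister, its straight side along the compartment's +y or -y wall
- comp3 (a point): centre of the inner floor of compartment 3 of the tray (1 is furthest from the tag, 4 nearest to it); axes as the tray's. A pair of canisters fills it when both origins lie about here; 4 mm of play all round; each starts with one grey-lidded canister, its straight side along the compartment's +y or -y wall
- comp4 (a point): centre of the inner floor of compartment 4 of the tray (1 is furthest from the tag, 4 nearest to it); axes as the tray's. A pair of canisters fills it when both origins lie about here; 4 mm of play all round; each starts with one grey-lidded canister, its straight side along the compartment's +y or -y wall
- tray_tag (a point): centre of the white tag with black stripes (70 by 55 mm) lying face up on the block at the tray's +y end, 30 mm above the table; z is square to the tag, out of its face (up)
- wand: scanner wand 190 mm long, 0.10 to 0.20 kg: black round nose 26 mm in diameter for the first 90 mm, then an orange handle 24 mm (x) by 30 mm (y) from 90 to 190 mm. Origin at the centre of the nose's flat end, which is the scanning window; z runs along the wand from the window to the handle's end, so it looks along -z. It starts standing window down in the cup
- wand_cup: grey upright cup on a 90 mm square, 6 mm thick foot, fixed; round, inner diameter 36 mm widening to 48 mm at the rim, which is 80 mm above the table; origin at the centre of the underside, z up. It stands to the left or right of the tray
- cup_floor (a point): centre of the cup's inner floor, 10 mm above the table: here the wand's window end rests
- card_stand: dark steel stand with the yellow location card, fixed, foot 90 by 100 mm, about 115 mm high; origin under its centre; it stands on the other side of the tray and roughly faces the robot (-x)
- card_mark (a point): centre of the yellow card with black stripes (75 by 85 mm, on a plate of 90 by 100 mm), about 85 mm above the table; z is square to the card, out of its face; it slopes, so z leans 0.6 rad from vertical toward the robot's side
- goblet1: drinking glass on a stem, 130 mm high, 68 mm wide; origin under its foot; leave it standing
- goblet2: drinking glass on a stem, 130 mm high, 68 mm wide; origin under its foot; leave it standing
- mug: blue mug, 85 mm high, 76 mm wide; origin under it; leave it standing
- jar: jar, 90 mm high, 60 mm wide; origin under it; leave it standing
There are look-alikes about, which are no part of the job. What is shaped like the orange but pink or purple is not meant.

How it is judged (in metres and radians):
On the way, in this order (a step that is already met when the one before it is completed fails the run):
1. every loose canister lies flat in the tray, head to tail with its mate (angle between each of red, yellow, green, orange, packed1, packed2, packed3, packed4's own z axis and vertical below 0.07 rad and z of each of red, yellow, green, orange, packed1, packed2, packed3, packed4 in the frame of tray below 0.0085 m and (horizontal distance between red and comp1 below 0.012 m or horizontal distance between red and comp2 below 0.012 m or horizontal distance between red and comp3 below 0.012 m or horizontal distance between red and comp4 below 0.012 m) and (horizontal distance between yellow and comp1 below 0.012 m or horizontal distance between yellow and comp2 below 0.012 m or horizontal distance between yellow and comp3 below 0.012 m or horizontal distance between yellow and comp4 below 0.012 m) and (horizontal distance between green and comp1 below 0.012 m or horizontal distance between green and comp2 below 0.012 m or horizontal distance between green and comp3 below 0.012 m or horizontal distance between green and comp4 below 0.012 m) and (horizontal distance between orange and comp1 below 0.012 m or horizontal distance between orange and comp2 below 0.012 m or horizontal distance between orange and comp3 below 0.012 m or horizontal distance between orange and comp4 below 0.012 m) and (horizontal distance between packed1 and comp1 below 0.012 m or horizontal distance between packed1 and comp2 below 0.012 m or horizontal distance between packed1 and comp3 below 0.012 m or horizontal distance between packed1 and comp4 below 0.012 m) and (horizontal distance between packed2 and comp1 below 0.012 m or horizontal distance between packed2 and comp2 below 0.012 m or horizontal distance between packed2 and comp3 below 0.012 m or horizontal distance between packed2 and comp4 below 0.012 m) and (horizontal distance between packed3 and comp1 below 0.012 m or horizontal distance between packed3 and comp2 below 0.012 m or horizontal distance between packed3 and comp3 below 0.012 m or horizontal distance between packed3 and comp4 below 0.012 m) and (horizontal distance between packed4 and comp1 below 0.012 m or horizontal distance between packed4 and comp2 below 0.012 m or horizontal distance between packed4 and comp3 below 0.012 m or horizontal distance between packed4 and comp4 below 0.012 m)), for 0.3 s.
2. the wand is pulled out of its cup (z of wand in the frame of cup_floor above 0.08 m), for 0.2 s.
3. the wand is aimed squarely at the tray's tag and held steady for two seconds (x of tray_tag in the frame of wand between -0.018 and 0.018 m and y of tray_tag in the frame of wand between -0.018 and 0.018 m and z of tray_tag in the frame of wand between -0.11 and -0.025 m and angle between the z axis of wand and the z axis of tray_tag, either way round below 0.3 rad and linear speed of wand below 0.03 m/s and angular speed of wand below 0.3 rad/s), for 1.7 s.
4. the wand is aimed squarely at the location card and held steady for two seconds (x of card_mark in the frame of wand between -0.018 and 0.018 m and y of card_mark in the frame of wand between -0.018 and 0.018 m and z of card_mark in the frame of wand between -0.11 and -0.025 m and angle between the z axis of wand and the z axis of card_mark, either way round below 0.3 rad and linear speed of wand below 0.03 m/s and angular speed of wand below 0.3 rad/s), for 1.7 s.
At the end, for the whole second after the job is handed in: All canisters flat (4 deg) on the tray floor, origins within 12 mm of a compartment centre; wand window down in its cup, within 12 mm of the floor's centre, leaning under 17 deg; all at rest. Aims: beam within 18 mm of the middle, 25 to 110 mm away, 17 deg of square, under 30 mm/s for 1.7 s (all of step 1 and linear speed of each of red, yellow, green, orange, packed1, packed2, packed3, packed4, wand below 0.02 m/s and horizontal distance between wand and cup_floor below 0.012 m and z of wand in the frame of cup_floor below 0.012 m and angle between wand's own z axis and vertical below 0.3 rad); the robot touches nothing.
It fails at once if a goblet, the mug or the jar is knocked over (angle between any of goblet1, goblet2, mug, jar's own z axis and vertical above 0.6 rad).
Of red, yellow, green, orange only 3 to 4 are there at a start; the rules pass over those that are not, and their reading is None.
At some moment in a run one of red, yellow, green, orange may be knocked a few centimetres aside while the robot is not near it.
It also fails if it takes over 200 s, if anything falls off the work surface, if the arm or the gripper's body presses on something with over 40 N, if the wrist force passes 120 N, or if a joint passes its speed limit or range.

## Working session

There is one attempt and no reset: what is moved stays moved. The work goes in short steps, Python scripts to look and compute and a tool call to move; the robot and the scene stay as the last step left them, time stands still between calls to the robot, and variables do not carry over. Pictures are saved under pics/ and viewed, at most 17 in all, crops included, and the job is handed in when it is done.

Besides the shell and the picture viewer there is one more tool, called after "Emit:" as a command line: name --pt "numbers of a row" for each row, then --argument value for the rest. play_rows: Moves the arm, as the interface text tells. Its arguments: {"type":"object","properties":{"series":{"type":"array","items":{"type":"array","items":{"type":"number"}}}},"required":["series"]}

```bash
ls; mkdir -p pics; python3 - <<'E'
from workcell import monitor, viewer, job, manip
import cv2
print({k:v for k,v in monitor.get_obs().items()})
print([a for a in dir(manip) if a[0]!='_'])
for n in ("top","scene"):
    im=viewer.capture(n); cv2.imwrite(f"pics/{n}0.png",im); c=viewer.calibration(n); print(n,c)
E
```

```text
pics
{'time_s': 0.0, 'joint_positions': array([-1.39076026e+00,  4.87384682e-02,  9.75899703e-02,  1.62200824e+00,
       -1.58356404e-05,  1.44299959e+00]), 'joint_vel': array([ 0.0019704 ,  0.00186934,  0.00043092, -0.00058435,  0.00103146,
       -0.00070884]), 'joint_efforts': array([ 4.70768391e-04, -3.38783455e+01,  3.20015287e+01,  2.01832037e-02,
       -7.46312298e-05,  2.74090574e-06]), 'ee_pos': array([ 158.94883762, -499.73262706,  238.11959481]), 'ee_rot': array([-3.13924947e+00, -2.85126300e-04,  3.07832486e-01]), 'force': array([ 0.47231679, -0.13512154, -0.31983079]), 'ft_torque': array([-0.00800727, -0.06191617,  0.01171293]), 'grasp_force': 0.0, 'grip_width': 85.46877804978514}
['Unreachable', 'tip_extent']
top {'intrinsics': array([[488.18559565,   0.        , 317.60292492],
       [  0.        , 488.18559565, 203.57443904],
       [  0.        ,   0.        ,   1.        ]]), 'cam_to_world': array([[ 2.72617040e-02, -9.96995023e-01,  7.25101597e-02,
         4.11889944e+02],
       [-9.99608271e-01, -2.76488700e-02, -4.34092203e-03,
        -2.10797558e+00],
       [ 6.33270164e-03, -7.23634145e-02, -9.97358227e-01,
         1.71923476e+03],
       [ 0.00000000e+00,  0.00000000e+00,  0.00000000e+00,
         1.00000000e+00]])}
scene {'intrinsics': array([[438.91384195,   0.        , 317.75884617],
       [  0.        , 438.91384195, 193.82303491],
       [  0.        ,   0.        ,   1.        ]]), 'cam_to_world': array([[ 7.27520265e-01,  5.57766206e-01, -3.99513607e-01,
         1.11859604e+03],
       [ 6.86085885e-01, -5.92001498e-01,  4.22871594e-01,
        -5.64651044e+02],
       [-6.49169156e-04, -5.81748301e-01, -8.13368608e-01,
         1.20164005e+03],
       [ 0.00000000e+00,  0.00000000e+00,  0.00000000e+00,
         1.00000000e+00]])}
```

```bash
python3 - <<'E'
import cv2
im=cv2.imread("pics/top0.png")
c=im[60:330,120:560]; cv2.imwrite("pics/top0z.png",cv2.resize(c,None,fx=1.8,fy=1.8,interpolation=cv2.INTER_CUBIC))
E
```

```text
(no output)
```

View pics/top0.png

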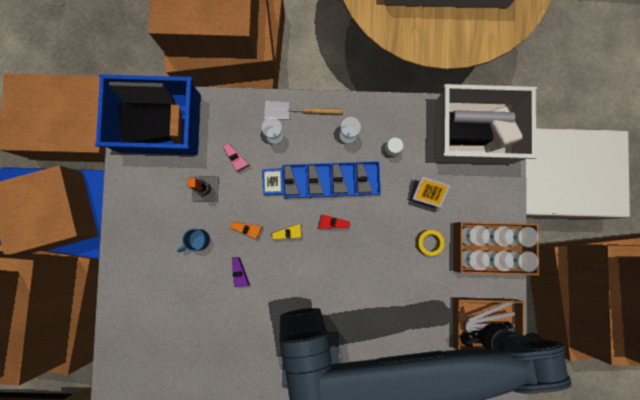

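View pics/scene0.png

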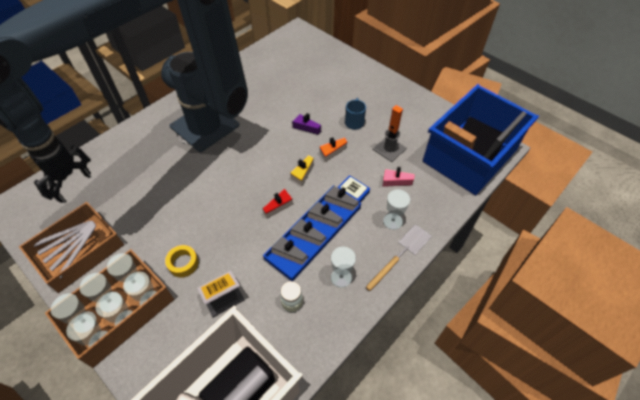

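The top view shows three loose canisters: orange (245,229), yellow (288,232) and red (334,222). Green is absent, and the purple (239,272) and pink (235,157) ones are decoys. The tray spans 262–380 at row 180, with the tag at (272,181), the wand cup at (203,188) and the card at (431,192). The scene view agrees.

View pics/top0z.png

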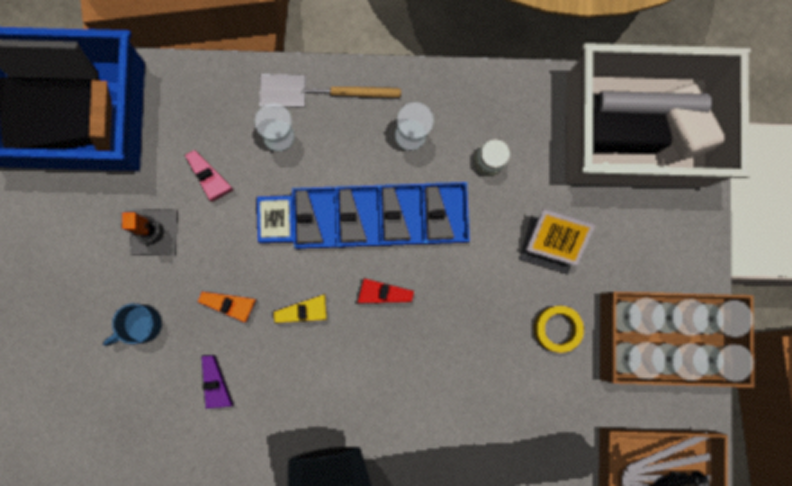

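```bash
cat > h.py <<'E'
import numpy as np, cv2
from workcell import viewer
CAL={n:viewer.calibration(n) for n in("top","scene")}
def ray(n,uv):
    c=CAL[n]; T=c["cam_to_world"]; uv=np.atleast_2d(uv).astype(float)
    d=np.c_[uv,np.ones(len(uv))]@np.linalg.inv(c["intrinsics"]).T@T[:3,:3].T
    return T[:3,3],d
def to_world(n,uv,z):
    o,d=ray(n,uv); return (o+d*((z-o[2])/d[:,2:]))[:,:2]
def proj(n,P):
    c=CAL[n]; T=c["cam_to_world"]; P=np.atleast_2d(P)
    q=(P-T[:3,3])@T[:3,:3]@c["intrinsics"].T; return q[:,:2]/q[:,2:]
def lid_mask(im,h0,h1,smin=120,vmin=60):
    h=cv2.cvtColor(im,cv2.COLOR_BGR2HSV); return cv2.inRange(h,(h0,smin,vmin),(h1,255,255))
OUT=np.array([[-50,36],[50,36],[50,14],[-50,-14]],float)  # wedge outline
BAR=np.array([[-13,5],[1,5],[1,33],[-13,33]],float)
def Rz(a): return np.array([[np.cos(a),-np.sin(a)],[np.sin(a),np.cos(a)]])
E
python3 - <<'E'
from h import *
for n in("top","scene"):
    im=cv2.imread(f"pics/{n}0.png")
    h=cv2.cvtColor(im,cv2.COLOR_BGR2HSV)
    pts={"top":{"red":(326,221),"yellow":(280,235),"orange":(236,226),"tray":(285,167),"tag":(265,185),"card":(420,190),"packed":(338,175),"packedb":(289,187)},
     "scene":{"red":(270,211),"yellow":(297,175),"orange":(326,151)}}[n]
    for k,(u,v) in pts.items(): print(n,k,im[v,u],h[v,u])
E
```

```text
top red [ 27  33 189] [  1 219 189]
top yellow [ 33 174 200] [ 25 213 200]
top orange [ 27 107 198] [ 14 220 198]
top tray [94 92 94] [150   5  94]
top tag [172 182 178] [ 42  14 182]
top card [ 13 139 189] [ 21 237 189]
top packed [100 101 104] [  8  10 104]
top packedb [101 102 106] [  6  12 106]
scene red [ 44  48 114] [  2 157 114]
scene yellow [ 44 191 230] [ 24 206 230]
scene orange [ 35 118 238] [ 12 218 238]
```

The zoom shows all four packed bars left of their compartment centres (+y), with their broad ends toward -x. So they sit at yaw ≈ tray yaw, and the mates go in at tray yaw + π. Next I'll fit the poses from both views.

```bash
cat >> h.py <<'E'
from scipy.optimize import minimize
from scipy.spatial import ConvexHull
S=4
def up(im): return cv2.resize(im,None,fx=S,fy=S,interpolation=cv2.INTER_CUBIC)
def hullmask(m,near=None,r=30):
    """filled hull of the biggest blob (within r px of near) in an upsampled mask"""
    m=m.copy()
    if near is not None:
        w=np.zeros_like(m); cv2.circle(w,(int(near[0]*S),int(near[1]*S)),int(r*S),255,-1); m&=w
    m=cv2.morphologyEx(m,cv2.MORPH_OPEN,np.ones((5,5)))
    cs,_=cv2.findContours(m,cv2.RETR_EXTERNAL,cv2.CHAIN_APPROX_NONE)
    c=[k[:,0] for k in cs if cv2.contourArea(k)>150]
    h=cv2.convexHull(np.vstack(c)); o=np.zeros_like(m); cv2.fillPoly(o,[h],255); return o
def draw(n,P3,shape):
    p=(proj(n,P3)+.5)*S-.5
    h=cv2.convexHull(p.astype(np.float32))[:,0]
    o=np.zeros(shape,np.uint8); cv2.fillPoly(o,[np.round(h*16).astype(np.int32)],255,cv2.LINE_AA,4); return o
def fit(masks,pts,zs,x0,d=(8,8,.15)):
    """pose x,y,yaw so that hull of pts (2D) at heights zs matches the masks {view:mask}"""
    B={n:cv2.GaussianBlur(m,(0,0),4).astype(float)/255 for n,m in masks.items()}
    def cost(q):
        P=np.vstack([np.c_[pts@Rz(q[2]).T+q[:2],np.full(len(pts),z)] for z in zs])
        return sum(((cv2.GaussianBlur(draw(n,P,b.shape),(0,0),4)/255.-b)**2).sum() for n,b in B.items())
    x0=np.array(x0,float); sim=np.vstack([x0]+[x0+np.eye(3)[i]*d[i] for i in range(3)])
    r=minimize(cost,x0,method="Nelder-Mead",options=dict(initial_simplex=sim,xatol=.02,fatol=.05,maxiter=300))
    return r.x,r.fun
HUE={"red":((0,6),(174,180)),"orange":((9,17),),"yellow":((20,30),)}
def cmask(im,name,smin=130,vmin=70):
    u=up(im); return np.bitwise_or.reduce([lid_mask(u,a,b,smin,vmin) for a,b in HUE[name]])
def canister(ims,name,xy,z=40,views=("top","scene")):
    """pose of a loose canister near xy"""
    ms={n:hullmask(cmask(ims[n],name),proj(n,[[*xy,40]])[0],26 if n=="top" else 24) for n in views}
    best=min((fit(ms,OUT,[z],[*(np.array(xy)-Rz(a)@[-3,12]),a],(6,6,.2)) for a in np.arange(0,6.28,.7)),key=lambda t:t[1])
    return best
E
cat > m1.py <<'E'
from h import *
ims={n:cv2.imread(f"pics/{n}0.png") for n in("top","scene")}
for k,uv in (("red",(334,222)),("yellow",(288,232)),("orange",(245,229))):
    xy=to_world("top",uv,40)[0]
    for v in (("top","scene"),("top",),("scene",)):
        print(k,v,*[np.round(t,3) for t in canister(ims,k,xy,views=v)])
TR=np.array([[-58,-170],[58,-170],[58,240],[-58,240]],float)
ms={}
for n,ctr,r in(("top",(321,181),68),("scene",(317,225),72)):
    m=lid_mask(up(ims[n]),100,130,120,30); 
    ms[n]=hullmask(m,ctr,r)
xy=to_world("top",(332,181),30)[0]
for v in (("top","scene"),("top",),("scene",)):
    print("tray",v,*[np.round(t,3) for t in fit({k:ms[k] for k in v},TR,[0,30],[*xy,0])])
print("tag",to_world("top",(272.5,181.5),30),"cup",to_world("top",(203,188),6),"wandtop",to_world("top",(193,184),200))
E
time python3 m1.py
```

```text
red ('top', 'scene') [453.757 -68.108   4.504] 353.142
red ('top',) [452.227 -64.489   4.493] 5.685
red ('scene',) [455.712 -72.872   4.5  ] 24.103
yellow ('top', 'scene') [449.344  94.281   1.665] 240.035
yellow ('top',) [448.002  97.453   1.655] 5.132
yellow ('scene',) [451.535  90.291   1.672] 35.467
orange ('top', 'scene') [459.787 229.427   1.203] 312.53
orange ('top',) [458.45  231.439   1.188] 4.321
orange ('scene',) [462.042 225.242   1.202] 62.477
tray ('top', 'scene') [ 6.21873e+02 -5.75500e+01  6.30000e-02] 9969.741
tray ('top',) [ 6.22502e+02 -5.48890e+01  6.50000e-02] 1004.369
tray ('scene',) [ 6.21956e+02 -5.84060e+01  5.90000e-02] 8711.168
tag [[607.31649414 149.48427128]] cup [[580.22823117 395.37204533]] wandtop [[572.84348134 382.10287491]]
real	5m19.555s
user	9m34.675s
sys	1m0.140s
```

```bash
python3 - <<'E'
s=open('h.py').read()
s=s.replace('''    B={n:cv2.GaussianBlur(m,(0,0),4).astype(float)/255 for n,m in masks.items()}
''','''    ro={n:(lambda b:(max(b[0]-48,0),max(b[1]-48,0),b[0]+b[2]+48,b[1]+b[3]+48))(cv2.boundingRect(m)) for n,m in masks.items()}
    B={n:cv2.GaussianBlur(m[ro[n][1]:ro[n][3],ro[n][0]:ro[n][2]],(0,0),4).astype(float)/255 for n,m in masks.items()}
''').replace("draw(n,P,b.shape)","draw(n,P,b.shape,ro[n])").replace("def draw(n,P3,shape):","def draw(n,P3,shape,o=(0,0)):").replace("(proj(n,P3)+.5)*S-.5","(proj(n,P3)+.5)*S-.5-np.array(o[:2])")
open('h.py','w').write(s)
E
cat > m2.py <<'E'
from h import *
import time; t0=time.time()
ims={n:cv2.imread(f"pics/{n}0.png") for n in("top","scene")}
xy=to_world("top",(334,222),40)[0]
print(canister(ims,"red",xy,views=("top",)),time.time()-t0)
T=np.array([622.5,-54.9,.065])
out=[]
for n,(a,b,c,d) in(("top",(150,255,255,390)),("scene",(170,285,255,380))):
    u=up(ims[n]); 
    def poly(P,z,col):
        p=(proj(n,np.c_[P@Rz(T[2]).T+T[:2],np.full(len(P),z)])+.5)*S-.5
        cv2.polylines(u,[np.round(p*16).astype(int)],True,col,1,cv2.LINE_AA,4)
    poly(np.array([[-58,-170],[58,-170],[58,240],[-58,240]]),30,(0,255,255))
    for k in range(4): poly(OUT+[0,-126+84*k],45,(0,0,255)); 
    u=u[a*S:b*S,c*S:d*S]; out.append(cv2.resize(u,(int(u.shape[1]*1.0),u.shape[0])))
    print(u.shape)
w=max(o.shape[1] for o in out)
im=np.vstack([cv2.copyMakeBorder(o,0,0,0,w-o.shape[1],cv2.BORDER_CONSTANT) for o in out])
f=min(800/im.shape[1],600/im.shape[0]); cv2.imwrite("pics/tray1.png",cv2.resize(im,None,fx=f,fy=f,interpolation=cv2.INTER_AREA))
E
python3 m2.py
```

```text
(array([452.22747292, -64.48946064,   4.492506  ]), np.float64(5.685336409073432)) 0.9473199844360352
(420, 540, 3)
(460, 500, 3)
```

View pics/tray1.png

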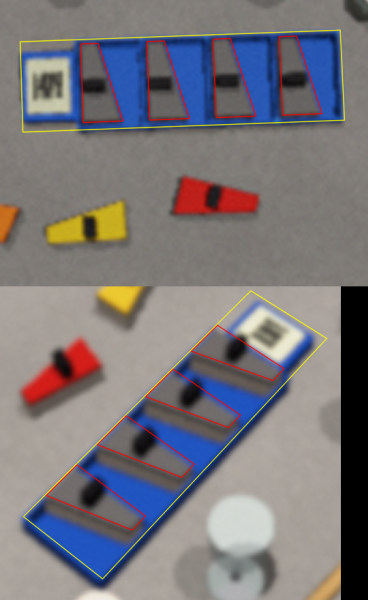

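The overlay shows that the tag block is narrower than the tray. The packed lids match yaw ≈ 0.065 + 0. I'll refit the tray with a narrower block, and also fit the card and cup.

```bash
cat > m3.py <<'E'
from h import *
ims={n:cv2.imread(f"pics/{n}0.png") for n in("top","scene")}
ms={}
for n,ctr,r in(("top",(321,181),68),("scene",(317,225),72)):
    ms[n]=hullmask(lid_mask(up(ims[n]),100,130,120,30),ctr,r)
for w in (39,43,47):
  TR=np.array([[-58,-170],[58,-170],[58,170],[-58,170],[w,240],[-w,240]],float)
  for v in ("top","scene"):
    print("tray",w,v,*[np.round(t,3) for t in fit({v:ms[v]},TR,[0,30],[620,-56,.06])])
# card: yellow-orange quad, sub-pixel centroid in both views
for n,ctr in(("top",(431,192)),("scene",(217,287))):
    m=hullmask(lid_mask(up(ims[n]),15,30,130,60),ctr,18)
    M=cv2.moments(m,True); c=np.array([M["m10"],M["m01"]])/M["m00"]; c=(c+.5)/S-.5
    r=cv2.minAreaRect(cv2.findContours(m,0,2)[0][0]); 
    print("card",n,c.round(2),to_world(n,c,85).round(1),(to_world(n,(cv2.boxPoints(r)+.5)/S-.5,85)).round(0).tolist())
# tag: white blob
for n,ctr in(("top",(272.5,181.5)),("scene",(354,188))):
    h=cv2.cvtColor(up(ims[n]),cv2.COLOR_BGR2HSV)
    m=hullmask(cv2.inRange(h,(0,0,125),(180,70,255)),ctr,10 if n=="top" else 13)
    M=cv2.moments(m,True); c=(np.array([M["m10"],M["m01"]])/M["m00"]+.5)/S-.5
    print("tag",n,c.round(2),to_world(n,c,30).round(1),M["m00"]/16)
out=[]
for n,(a,b,c,d) in(("top",(165,215,180,230)),("scene",(95,165,365,425)),("top",(170,215,405,455)),("scene",(260,320,185,250))):
    out.append(cv2.resize(ims[n][a:b,c:d],(300,300),interpolation=cv2.INTER_CUBIC))
cv2.imwrite("pics/cc.png",np.vstack([np.hstack(out[:2]),np.hstack(out[2:])]))
E
python3 m3.py
```

```text
tray 39 top [ 6.22447e+02 -5.39300e+01  6.40000e-02] 81.809
tray 39 scene [ 6.22497e+02 -6.07370e+01  5.20000e-02] 7102.788
tray 43 top [ 6.22397e+02 -5.42090e+01  6.50000e-02] 86.408
tray 43 scene [ 6.21897e+02 -5.85820e+01  5.40000e-02] 7383.159
tray 47 top [ 6.22461e+02 -5.46390e+01  6.60000e-02] 217.095
tray 47 scene [ 6.22893e+02 -5.93710e+01  5.70000e-02] 7732.338
card top [431.04 191.69] [[ 581.4 -390. ]] [[560.0, -337.0], [627.0, -356.0], [603.0, -444.0], [536.0, -424.0]]
card scene [217.26 285.66] [[ 581.9 -395.2]] [[551.0, -431.0], [573.0, -348.0], [612.0, -359.0], [590.0, -440.0]]
tag top [272.23 181.12] [[608.6 150.5]] 285.9375
tag scene [354.43 185.64] [[608.9 152.5]] 392.5
```

View pics/cc.png

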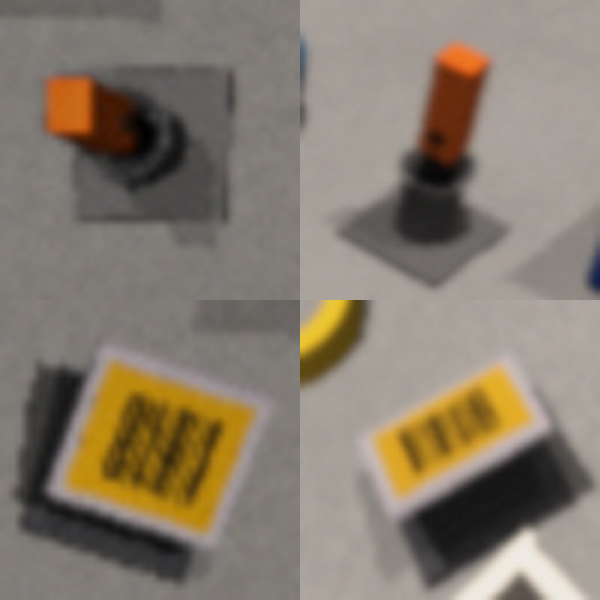

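The cup foot is centred near (205.5,189), with the wand top at (191.8,182.7) and its handle faces aligned with the foot. The card's normal azimuth is about 2.87 rad. Moving on to red first.

Emit:
play_rows --pt "0.0174 0.0243 0 8.3 0.3" --pt "0.0174 0.0243 0 8.3 0.3" --pt "0.0174 0.0243 0 8.3 0.3" --pt "0.0174 0.0243 -0.008 8.3 0.3" --pt "0.0174 0.0243 -0.008 8.3 0.3" --pt "0.0174 0.0243 -0.008 8.3 0.3" --pt "0.0174 0.0243 -0.008 8.3 0.3" --pt "0.0174 0.0243 -0.008 8.3 0.3" --pt "0.0174 0.0243 -0.008 8.3 0.3" --pt "0.0174 0.0243 -0.008 8.3 0.3" --pt "0.0174 0.0243 -0.008 8.3 0.3" --pt "0.0174 0.0243 -0.008 8.3 0.3" --pt "0.0174 0.0243 -0.008 8.3 0.3" --pt "0.0174 0.0243 -0.008 8.3 0.3" --pt "0.0174 0.0243 -0.008 8.3 0.3" --pt "0.0174 0.0243 -0.008 8.3 0.3" --pt "0.0174 0.0243 -0.008 8.3 0.3" --pt "0.0174 0.0243 -0.008 8.3 0.3" --pt "0 0 0 0 0.3" --pt "0 0 0 0 0.3"

```text
time_s: 2.1
ee_pos: [471.6, -62.4, 118.5]
ee_rot: [-3.141, -0.002, 2.916]
force: [-0.5, 0.4, -0.4]
grip_width: 59.8
grasp_force: 0.0
```

```bash
python3 - <<'E'
from h import *
im=viewer.capture("scene"); cv2.imwrite("pics/scene1.png",im)
print(proj("scene",[[472,-62.6,118],[472,-62.6,110],[472,-62.6,60],[474,-71,60]]))
cv2.imwrite("pics/s1z.png",cv2.resize(im[110:270,200:360],None,fx=3.5,fy=3.5,interpolation=cv2.INTER_CUBIC))
E
```

```text
[[277.09577442 184.90902268]
 [277.29221573 186.45532476]
 [278.47857891 195.79386889]
 [277.00043394 197.71582046]]
```

View pics/s1z.png

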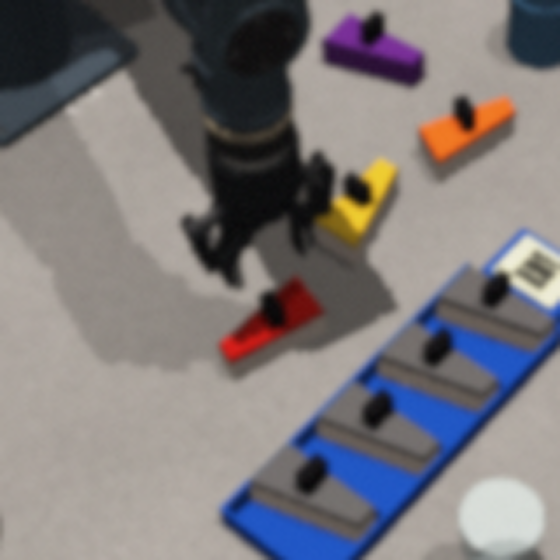

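The jaws straddle red's bar (bar at about (278,198) in the full image). Descending and gripping.

Emit:
play_rows --pt "0 0 -0.02 0 0.3" --pt "0 0 -0.02 0 0.3" --pt "0 0 -0.02 0 0.3" --pt "0 0 -0.007 0.3 0.3" --pt "0 0 0 0 0.3" --pt "0 0 0 0 1" --pt "0 0 0 0 1" --pt "0 0 0 0 1" --pt "0 0 0 0 1" --pt "0 0 0 0 1" --pt "0 0 0 0 1" --pt "0 0 0 0 1" --pt "0 0 0 0 1"

```text
time_s: 3.45
ee_pos: [473.2, -63.5, 53.6]
ee_rot: [-3.141, 0.002, 2.92]
force: [-1.2, -0.9, 6.5]
grip_width: 12.6
grasp_force: 61.1
```

Emit:
play_rows --pt "0 0 0.02 0 1" --pt "0 0 0.02 0 1" --pt "0 0 0.02 0 1" --pt "0 0 0.02 0 1" --pt "0 0 0.02 0 1" --pt "0 0 0 0 1" --pt "0 0 0 0 1"

```text
time_s: 4.15
ee_pos: [472.0, -62.6, 151.4]
ee_rot: [3.141, -0.001, 2.921]
force: [-0.7, 0.1, -2.7]
grip_width: 12.8
grasp_force: 60.0
```

```bash
cat > look.py <<'E'
from h import *
from workcell import monitor
import sys
def held(name,tag,bar2org=True):
    o=monitor.get_obs(); p=o["ee_pos"]; psi=o["ee_rot"][2]
    ims={n:viewer.capture(n) for n in("top","scene")}
    for n in ims: cv2.imwrite(f"pics/{n}_{tag}.png",ims[n])
    print("ee",p.round(1),round(psi,4),"w",round(o["grip_width"],1),"F",o["force"].round(1))
    lift=float(sys.argv[3]) if len(sys.argv)>3 else p[2]-53.6
    for v in("top","scene"):
        try:
            q,c=canister(ims,name,p[:2],z=40+lift,views=(v,)); b=q[:2]+Rz(q[2])@[-6,19]
            print(v,q.round(3),"cost",round(c,1),"bar",b.round(1),"bar-ee",(b-p[:2]).round(1))
        except Exception as e: print(v,e)
held(sys.argv[1],sys.argv[2])
E
python3 look.py red h1
```

```text
ee [472.  -62.6 151.4] 2.9207 w 12.8 F [-0.7  0.1 -2.7]
top need at least one array to concatenate
scene [458.619 -70.705   4.408] cost 519.8 bar [478.5 -70.7] bar-ee [ 6.6 -8. ]
```

Emit:
play_rows --pt "0.016 -0.0054 0 -7.36 1" --pt "0.016 -0.0054 0 -7.36 1" --pt "0.016 -0.0054 0 -7.36 1" --pt "0.016 -0.0054 0 -7.36 1" --pt "0.016 -0.0054 0 -7.36 1" --pt "0.016 -0.0054 0 -7.36 1" --pt "0.016 -0.0054 0 -7.36 1" --pt "0.016 -0.0054 0 -7.36 1" --pt "0.016 -0.0054 0 -7.36 1" --pt "0.016 -0.0054 0 -7.36 1" --pt "0 0 -0.02 0 1" --pt "0 0 -0.02 0 1" --pt "0 0 0 0 1" --pt "0 0 0 0 1"

```text
time_s: 5.65
ee_pos: [630.8, -116.5, 110.2]
ee_rot: [-3.137, -0.002, 1.636]
force: [-0.1, 0.2, -1.1]
grip_width: 13.0
grasp_force: 59.9
```

```bash
python3 look.py red h2; python3 - <<'E'
import cv2
im=cv2.imread("pics/scene_h2.png"); a=cv2.resize(im[150:300,240:400],None,fx=2.5,fy=2.5,interpolation=cv2.INTER_CUBIC)
t=cv2.imread("pics/top_h2.png"); b=cv2.resize(t[130:280,240:400],None,fx=2.5,fy=2.5,interpolation=cv2.INTER_CUBIC)
cv2.imwrite("pics/h2z.png",cv2.hconcat([a,b]))
E
```

```text
ee [ 630.8 -116.5  110.2] 1.636 w 13.0 F [-0.1  0.2 -1.1]
top need at least one array to concatenate
scene [ 625.198 -103.377    3.22 ] cost 30.4 bar [ 632.7 -121.8] bar-ee [ 1.9 -5.4]
```

View pics/h2z.png

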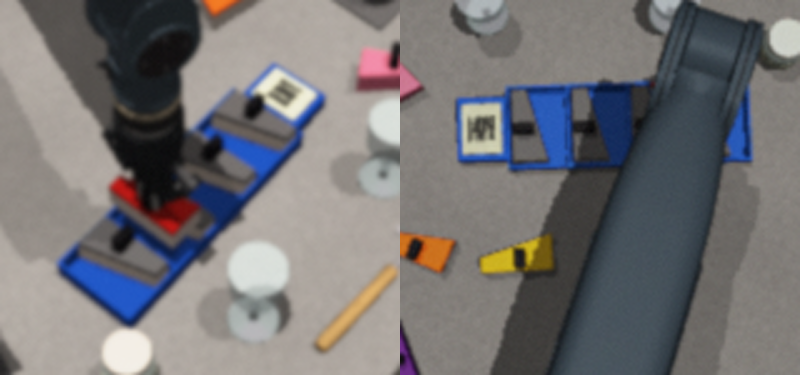

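Emit:
play_rows --pt "0.0013 0.001 -0.015 0 1" --pt "0 0 -0.01 0 1" --pt "0 0 -0.005 0 1" --pt "0 0 -0.005 0 1" --pt "0 0 -0.005 0 1" --pt "0 0 0 0 1" --pt "0 0 0 0 1"

```text
time_s: 6.45
ee_pos: [633.6, -115.9, 72.3]
ee_rot: [-3.142, 0.0, 1.636]
force: [-0.2, 0.9, -1.1]
grip_width: 12.7
grasp_force: 60.0
```

```bash
python3 look.py red h3
```

```text
ee [ 633.6 -115.9   72.3] 1.636 w 12.7 F [-0.2  0.9 -1.1]
top need at least one array to concatenate
scene [ 628.046 -103.126    3.237] cost 36.1 bar [ 635.8 -121.5] bar-ee [ 2.3 -5.5]
```

Bottom is already 10 mm below the rim with no contact force. Going down the rest and releasing.

Emit:
play_rows --pt "0 0 -0.005 0 1" --pt "0 0 -0.005 0 1" --pt "0 0 -0.004 0 1" --pt "0 0 0 0 1" --pt "0 0 0 0 1"

```text
time_s: 7.05
ee_pos: [633.5, -115.9, 58.7]
ee_rot: [3.142, 0.0, 1.636]
force: [-2.0, 0.2, 1.5]
grip_width: 12.9
grasp_force: 60.5
```

Emit:
play_rows --pt "0 0 0 0 0.6" --pt "0 0 0 0 0.6" --pt "0 0 0 0 0.6" --pt "0 0 0.02 0 0.6" --pt "0 0 0.03 0 0.4" --pt "0 0 0.03 0 0.4" --pt "-0.0233 -0.0084 0.012 0 0.3" --pt "-0.0233 -0.0084 0 0 0.3" --pt "-0.0233 -0.0084 0 8.3 0.3" --pt "-0.0233 -0.0084 0 8.3 0.3" --pt "-0.0233 -0.0084 0 8.3 0.3" --pt "-0.0233 -0.0084 0 8.3 0.3" --pt "-0.0233 -0.0084 0 8.3 0.3" --pt "-0.0233 -0.0084 0 8.3 0.3" --pt "-0.0233 -0.0084 0 8.3 0.3" --pt "-0.0233 -0.0084 0 8.3 0.3" --pt "0 0 0 8.3 0.3" --pt "0 0 0 8.3 0.3" --pt "0 0 0 8.1 0.3"

```text
time_s: 8.95
ee_pos: [400.4, -200.2, 150.5]
ee_rot: [-3.141, 0.001, -3.052]
force: [-0.9, 0.7, -0.0]
grip_width: 59.9
grasp_force: 0.0
```

```bash
cat > survey.py <<'E'
from h import *
import sys
ims={n:viewer.capture(n) for n in("top","scene")}
t=sys.argv[1]
for n in ims: cv2.imwrite(f"pics/{n}_{t}.png",ims[n])
for a in sys.argv[2:]:
    k,x,y,z=a.split(","); 
    for v in("top","scene"):
        try:
            q,c=canister(ims,k,(float(x),float(y)),z=float(z),views=(v,)); print(k,v,q[:2].round(1),"yaw",np.degrees(q[2]).round(1),"cost",c.round(0),"bar",(q[:2]+Rz(q[2])@[-6,19]).round(1))
        except Exception as e: print(k,v,e)
E
python3 survey.py s2 red,626,-105,45 yellow,438,97,40 orange,450,225,40
python3 - <<'E'
import cv2
im=cv2.imread("pics/top_s2.png"); cv2.imwrite("pics/s2z.png",cv2.resize(im[150:260,220:400],None,fx=4.4,fy=4.4,interpolation=cv2.INTER_CUBIC))
E
```

```text
red top [623.8 -95.6] yaw 183.7 cost 13.0 bar [ 631.  -114.2]
red scene [ 627.3 -102.9] yaw 183.8 cost 117.0 bar [ 634.6 -121.5]
yellow top [448.1  97.5] yaw 94.8 cost 5.0 bar [429.6  89.9]
yellow scene [451.5  90.4] yaw 95.9 cost 34.0 bar [433.2  82.4]
orange top [458.5 231.5] yaw 68.1 cost 4.0 bar [438.6 233. ]
orange scene [462.4 224. ] yaw 68.8 cost 64.0 bar [442.5 225.3]
```

View pics/s2z.png

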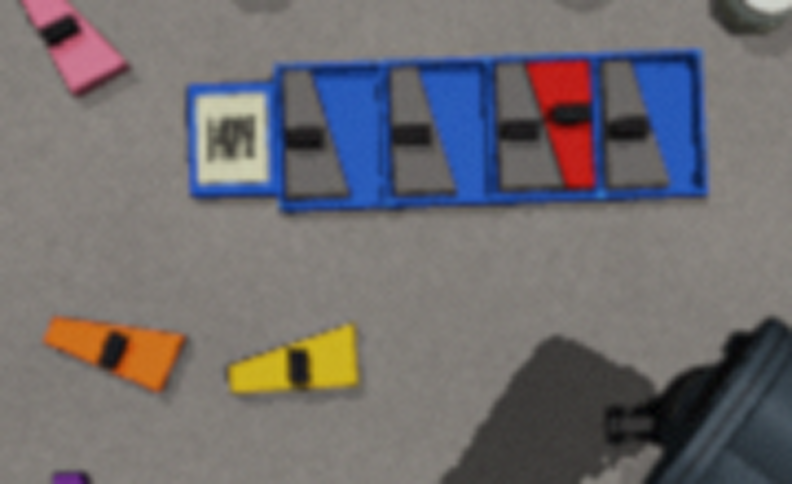

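Red sits cleanly in compartment 2, and the true position equals the top fit plus (2.5, 0) mm. Yellow next.

Emit:
play_rows --pt "0.00316 0.029 0 0 0.3" --pt "0.00316 0.029 0 0 0.3" --pt "0.00316 0.029 0 0 0.3" --pt "0.00316 0.029 0 0 0.3" --pt "0.00316 0.029 0 0 0.3" --pt "0.00316 0.029 0 0 0.3" --pt "0.00316 0.029 0 0 0.3" --pt "0.00316 0.029 0 0 0.3" --pt "0.00316 0.029 0 0 0.3" --pt "0.00316 0.029 0 0 0.3" --pt "0 0 0 0 0.3" --pt "0 0 -0.03 0 0.3" --pt "0 0 -0.03 0 0.3" --pt "0 0 -0.025 0 0.3" --pt "0 0 -0.0123 0 0.3" --pt "0 0 0 0 0.3"

```text
time_s: 10.65
ee_pos: [430.3, 89.5, 51.0]
ee_rot: [-3.141, -0.004, -3.059]
force: [-0.2, 0.1, -0.3]
grip_width: 59.8
grasp_force: 0.0
```

Emit:
play_rows --pt "0 0 0 0 1" --pt "0 0 0 0 1" --pt "0 0 0 0 1" --pt "0 0 0 0 1" --pt "0 0 0 0 1" --pt "0 0 0 0 1" --pt "0 0 0 0 1" --pt "0 0 0 0 1" --pt "0 0 0.02 0 1" --pt "0 0 0.02 0 1" --pt "0 0 0.02 0 1" --pt "0 0 0.02 0 1" --pt "0 0 0.02 0 1" --pt "0 0 0 0 1"

```text
time_s: 12.05
ee_pos: [434.0, 90.2, 155.7]
ee_rot: [-3.142, 0.005, -3.057]
force: [0.8, -0.5, -1.2]
grip_width: 12.3
grasp_force: 60.2
```

Emit:
play_rows --pt "0.01794 -0.01113 0 8.08 1" --pt "0.01794 -0.01113 0 8.08 1" --pt "0.01794 -0.01113 0 8.08 1" --pt "0.01794 -0.01113 0 8.08 1" --pt "0.01794 -0.01113 0 8.08 1" --pt "0.01794 -0.01113 0 8.08 1" --pt "0.01794 -0.01113 0 8.08 1" --pt "0.01794 -0.01113 0 8.08 1" --pt "0.01794 -0.01113 0 8.08 1" --pt "0.01794 -0.01113 0 8.08 1" --pt "0.01794 -0.01113 0 8.08 1" --pt "0 0 0 0 1" --pt "0 0 -0.03 0 1" --pt "0 0 -0.02 0 1" --pt "0 0 -0.015 0 1" --pt "0 0 -0.005 0 1" --pt "0 0 -0.005 0 1" --pt "0 0 -0.005 0 1" --pt "0 0 0 0 1"

```text
time_s: 13.95
ee_pos: [629.6, -32.3, 73.2]
ee_rot: [-3.141, -0.0, -1.506]
force: [0.5, 0.8, -1.6]
grip_width: 12.6
grasp_force: 60.1
```

```bash
python3 look.py yellow h4 20
```

```text
ee [629.6 -32.3  73.2] -1.5061 w 12.6 F [ 0.5  0.8 -1.6]
top need at least one array to concatenate
scene [624.51  -22.588   3.229] cost 127.3 bar [632.1 -41. ] bar-ee [ 2.6 -8.7]
```

Emit:
play_rows --pt "0 0.001 -0.005 0 1" --pt "0 0 -0.005 0 1" --pt "0 0 -0.005 0 1" --pt "0 0 0 0 1" --pt "0 0 0 0 1" --pt "0 0 0 0 0.6" --pt "0 0 0 0 0.6" --pt "0 0 0 0 0.6" --pt "0 0 0.02 0 0.6" --pt "0 0 0.03 0 0.4" --pt "0 0 0.03 0 0.4" --pt "-0.025 -0.014 0.012 0 0.3" --pt "-0.025 -0.014 0 -8.3 0.3" --pt "-0.025 -0.014 0 -8.3 0.3" --pt "-0.025 -0.014 0 -8.3 0.3" --pt "-0.025 -0.014 0 -8.3 0.3" --pt "-0.025 -0.014 0 -8.3 0.3" --pt "-0.025 -0.014 0 -8.3 0.3" --pt "-0.025 -0.014 0 -8.3 0.3" --pt "-0.025 -0.014 0 -8.3 0.3"

```text
time_s: 16.05
ee_pos: [403.4, -157.7, 149.7]
ee_rot: [-3.142, -0.0, -2.671]
force: [-0.2, -0.7, 0.0]
grip_width: 59.9
grasp_force: 0.0
```

```bash
python3 survey.py s3 red,626,-105,45 yellow,625,-20,45 orange,450,225,40
```

```text
red top [623.8 -95.6] yaw 183.7 cost 13.0 bar [ 631.  -114.2]
red scene [ 627.9 -102.9] yaw 183.4 cost 120.0 bar [ 635.  -121.5]
yellow top [619.9 -14.1] yaw 183.8 cost 14.0 bar [627.1 -32.6]
yellow scene [623.9 -20.3] yaw 184.0 cost 171.0 bar [631.2 -38.8]
orange top [458.5 231.5] yaw 68.1 cost 4.0 bar [438.6 233. ]
orange scene [462.4 224. ] yaw 68.9 cost 60.0 bar [442.5 225.3]
```

Emit:
play_rows --pt "0.00261 0.02789 0 -3.514 0.3" --pt "0.00261 0.02789 0 -3.514 0.3" --pt "0.00261 0.02789 0 -3.514 0.3" --pt "0.00261 0.02789 0 -3.514 0.3" --pt "0.00261 0.02789 0 -3.514 0.3" --pt "0.00261 0.02789 0 -3.514 0.3" --pt "0.00261 0.02789 0 -3.514 0.3" --pt "0.00261 0.02789 0 -3.514 0.3" --pt "0.00261 0.02789 0 -3.514 0.3" --pt "0.00261 0.02789 0 -3.514 0.3" --pt "0.00261 0.02789 0 -3.514 0.3" --pt "0.00261 0.02789 0 -3.514 0.3" --pt "0.00261 0.02789 0 -3.514 0.3" --pt "0.00261 0.02789 0 -3.514 0.3" --pt "0 0 0 0 0.3" --pt "0 0 -0.03 0 0.3" --pt "0 0 -0.03 0 0.3" --pt "0 0 -0.025 0 0.3" --pt "0 0 -0.012 0 0.3" --pt "0 0 0 0 0.3"

```text
time_s: 18.15
ee_pos: [439.2, 232.3, 50.8]
ee_rot: [-3.138, -0.004, 2.76]
force: [-0.3, -0.1, -0.3]
grip_width: 60.0
grasp_force: 0.0
```

Emit:
play_rows --pt "0 0 0 0 1" --pt "0 0 0 0 1" --pt "0 0 0 0 1" --pt "0 0 0 0 1" --pt "0 0 0 0 1" --pt "0 0 0 0 1" --pt "0 0 0 0 1" --pt "0 0 0 0 1" --pt "0 0 0.02 0 1" --pt "0 0 0.02 0 1" --pt "0 0 0.02 0 1" --pt "0 0 0.02 0 1" --pt "0 0 0.02 0 1" --pt "0 0 0 0 1"

```text
time_s: 19.55
ee_pos: [442.6, 233.8, 155.5]
ee_rot: [3.138, 0.003, 2.76]
force: [0.1, -0.4, -2.1]
grip_width: 12.7
grasp_force: 62.1
```

Emit:
play_rows --pt "0.01306 -0.01294 0 8.257 1" --pt "0.01306 -0.01294 0 8.257 1" --pt "0.01306 -0.01294 0 8.257 1" --pt "0.01306 -0.01294 0 8.257 1" --pt "0.01306 -0.01294 0 8.257 1" --pt "0.01306 -0.01294 0 8.257 1" --pt "0.01306 -0.01294 0 8.257 1" --pt "0.01306 -0.01294 0 8.257 1" --pt "0.01306 -0.01294 0 8.257 1" --pt "0.01306 -0.01294 0 8.257 1" --pt "0.01306 -0.01294 0 8.257 1" --pt "0.01306 -0.01294 0 8.257 1" --pt "0.01306 -0.01294 0 8.257 1" --pt "0.01306 -0.01294 0 8.257 1" --pt "0 0 0 0 1" --pt "0 0 -0.03 0 1" --pt "0 0 -0.03 0 1" --pt "0 0 -0.01 0 1" --pt "0 0 -0.01 0 1" --pt "0 0 0 0 1"

```text
time_s: 21.55
ee_pos: [622.5, 52.3, 71.4]
ee_rot: [3.139, 0.0, -1.506]
force: [-0.6, -0.3, -2.4]
grip_width: 13.0
grasp_force: 61.9
```

```bash
python3 look.py orange h5 20
```

```text
ee [622.5  52.3  71.4] -1.5061 w 13.0 F [-0.6 -0.3 -2.4]
top need at least one array to concatenate
scene [619.03   61.402   3.21 ] cost 71.9 bar [626.3  42.9] bar-ee [ 3.8 -9.5]
```

Emit:
play_rows --pt "0 0 -0.005 0 1" --pt "0 0 -0.005 0 1" --pt "0 0 -0.005 0 1" --pt "0 0 0 0 1" --pt "0 0 0 0 1" --pt "0 0 0 0 0.6" --pt "0 0 0 0 0.6" --pt "0 0 0 0 0.6" --pt "0 0 0.02 0 0.6" --pt "0 0 0.03 0 0.4" --pt "0 0 0.04 0 0.4" --pt "-0.028 -0.0065 0.02 -8.5 0.3" --pt "-0.028 -0.0065 0.02 -8.5 0.3" --pt "-0.028 -0.0065 0.02 -8.5 0.3" --pt "-0.028 -0.0065 0.02 -8.5 0.3" --pt "-0.028 -0.0065 0.02 -8.5 0.3" --pt "-0.028 -0.0065 0.02 -8.5 0.3" --pt "-0.028 -0.0065 0.01 -8.5 0.3" --pt "-0.028 -0.0065 0 -8.5 0.3" --pt "0 0 0 -8.5 0.3"

```text
time_s: 23.65
ee_pos: [397.6, -0.4, 279.1]
ee_rot: [-3.141, 0.001, -2.848]
force: [0.4, -0.5, 0.2]
grip_width: 59.4
grasp_force: 0.0
```

```bash
python3 survey.py s4 red,626,-105,45 yellow,625,-20,45 orange,615,65,45; python3 - <<'E'
from h import *
ims={n:cv2.imread(f"pics/{n}_s4.png") for n in("top","scene")}
# wand handle end: bright orange top face; cup foot centre
for n,ctr,z in(("top",(191.8,182.7),200),("scene",(397,109),200)):
    h=cv2.cvtColor(up(ims[n]),cv2.COLOR_BGR2HSV)
    m=hullmask(cv2.inRange(h,(5,150,180),(18,255,255)),ctr,9)
    M=cv2.moments(m,True); c=(np.array([M["m10"],M["m01"]])/M["m00"]+.5)/S-.5
    r=cv2.minAreaRect(cv2.findContours(m,0,2)[0][0])
    print(n,c.round(2),to_world(n,c,z).round(1),M["m00"]/16,to_world(n,(cv2.boxPoints(r)+.5)/S-.5,z).round(1).tolist())
foot=np.array([[-45,-45],[45,-45],[45,45],[-45,45]],float)
uvs=[(180+(x+.5)/6-.5,165+(y+.5)/6-.5) for x,y in((75,222),(82,68),(232,68),(227,222))]
W=to_world("top",uvs,6); print("foot",W.round(1),W.mean(0))
out=[cv2.resize(ims[n][a:b,c:d],(400,400),interpolation=cv2.INTER_CUBIC) for n,(a,b,c,d) in(("top",(160,220,170,230)),("top",(150,230,255,385)))]
cv2.imwrite("pics/s4z.png",np.hstack([out[0],cv2.resize(out[1],(400,400))]))
E
```

```text
red top [623.8 -95.6] yaw 183.6 cost 11.0 bar [ 631.  -114.2]
red scene [ 627.3 -102.9] yaw 183.8 cost 120.0 bar [ 634.6 -121.5]
yellow top [619.8 -14.2] yaw 183.8 cost 14.0 bar [627.1 -32.8]
yellow scene [623.9 -20.3] yaw 184.0 cost 163.0 bar [631.2 -38.8]
orange top [614.8  70.1] yaw 183.8 cost 47.0 bar [622.1  51.5]
orange scene [617.   63.7] yaw 184.3 cost 136.0 bar [624.4  45.2]
top [191.02 181.99] [[579.  388.6]] 51.3125 [[590.9, 398.9], [591.4, 379.4], [567.1, 378.3], [566.5, 397.8]]
scene [397.15 108.53] [[580.5 382. ]] 40.9375 [[569.2, 369.5], [561.2, 392.3], [592.1, 395.3], [599.7, 372.6]]
foot [[531.2 431.5]
 [622.1 431.6]
 [624.5 343.6]
 [533.7 342.7]] [577.884529   387.33971178]
```

View pics/s4z.png

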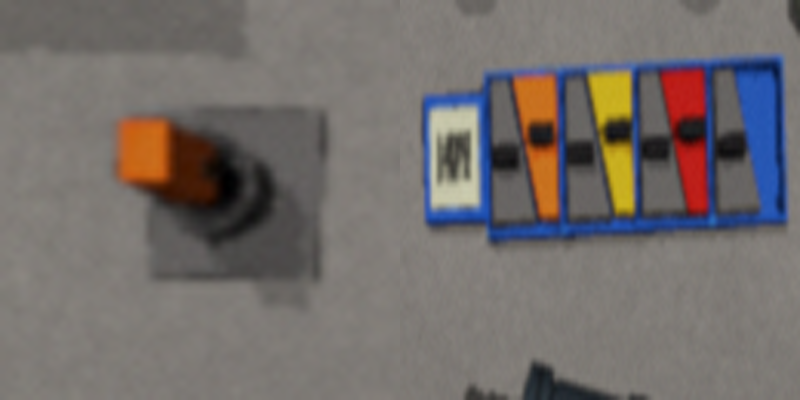

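All three are packed: orange in compartment 4, yellow in 3 and red in 2. The wand stands upright, with its top at about (581,388). Going to grip its handle across the 24 mm side.

Emit:
play_rows --pt "0.01293 0.02771 0 -1.121 0.3" --pt "0.01293 0.02771 0 -1.121 0.3" --pt "0.01293 0.02771 0 -1.121 0.3" --pt "0.01293 0.02771 0 -1.121 0.3" --pt "0.01293 0.02771 0 -1.121 0.3" --pt "0.01293 0.02771 0 -1.121 0.3" --pt "0.01293 0.02771 0 -1.121 0.3" --pt "0.01293 0.02771 0 -1.121 0.3" --pt "0.01293 0.02771 0 -1.121 0.3" --pt "0.01293 0.02771 0 -1.121 0.3" --pt "0.01293 0.02771 0 -1.121 0.3" --pt "0.01293 0.02771 0 -1.121 0.3" --pt "0.01293 0.02771 0 -1.121 0.3" --pt "0.01293 0.02771 0 -1.121 0.3" --pt "0 0 0 0 0.3" --pt "0 0 -0.03 0 0.3" --pt "0 0 0 0 0.3"

```text
time_s: 25.45
ee_pos: [578.3, 386.5, 240.3]
ee_rot: [-3.135, -0.012, -3.112]
force: [-0.3, -1.4, -1.5]
grip_width: 59.6
grasp_force: 0.0
```

```bash
python3 - <<'E'
from h import *
im=viewer.capture("scene"); cv2.imwrite("pics/scene_w1.png",im)
cv2.imwrite("pics/w1z.png",cv2.resize(im[40:180,330:470],None,fx=4,fy=4,interpolation=cv2.INTER_CUBIC))
E
```

```text
(no output)
```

View pics/w1z.png

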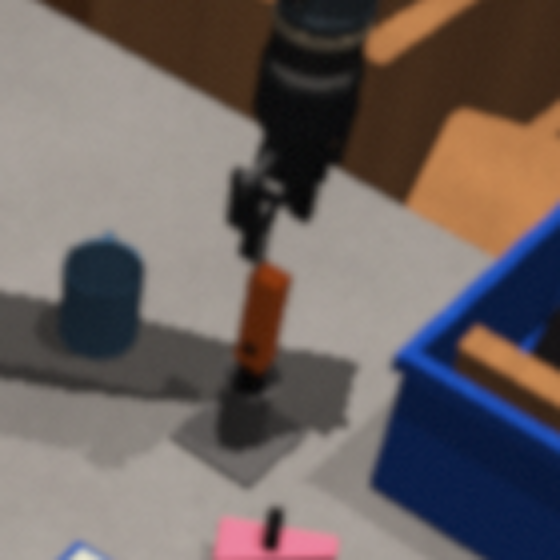

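The jaws are centred over the wand (tips at about (399,99), wand top at (398,107) in the full image). Descending and gripping.

Emit:
play_rows --pt "0 0 -0.02 0 0.3" --pt "0 0 -0.02 0 0.3" --pt "0 0 -0.02 0 0.3" --pt "0 0 -0.02 0 0.3" --pt "0 0 -0.014 0 0.3" --pt "0 0 0 0 0.3" --pt "0 0 0 0 1" --pt "0 0 0 0 1" --pt "0 0 0 0 1" --pt "0 0 0 0 1" --pt "0 0 0 0 1" --pt "0 0 0 0 1" --pt "0 0 0 0 1" --pt "0 0 0 0 1"

```text
time_s: 26.9
ee_pos: [582.1, 388.3, 156.7]
ee_rot: [3.14, 0.004, -3.115]
force: [-0.0, -1.2, 5.4]
grip_width: 23.4
grasp_force: 59.6
```

Emit:
play_rows --pt "0 0 0.02 0 1" --pt "0 0 0.025 0 1" --pt "0 0 0.025 0 1" --pt "0 0 0.025 0 1" --pt "0 0 0.025 0 1" --pt "0 0 0 0 1" --pt "0 0 0 0 1" --pt "0 0 0 0 1" --pt "0.002 -0.017 0 0 1" --pt "0.002 -0.017 0 0 1" --pt "0.002 -0.017 0 0 1" --pt "0.002 -0.017 0 0 1" --pt "0.002 -0.017 0 0 1" --pt "0.002 -0.017 0 0 1" --pt "0.002 -0.017 0 0 1" --pt "0.002 -0.017 0 0 1" --pt "0.002 -0.017 0 0 1" --pt "0.002 -0.017 0 0 1" --pt "0.002 -0.017 0 0 1" --pt "0.002 -0.017 0 0 1"

```text
time_s: 28.9
ee_pos: [605.1, 182.4, 274.1]
ee_rot: [3.142, 0.0, -3.115]
force: [-0.4, 0.2, -1.8]
grip_width: 23.7
grasp_force: 59.1
```

Emit:
play_rows --pt "0.002 -0.017 0 0 1" --pt "0.002 -0.017 0 0 1" --pt "0 0 -0.015 0 1" --pt "0 0 -0.015 0 1" --pt "0 0 -0.01 0 1" --pt "0 0 0 0 1" --pt "0 0 0 0 1" --pt "0 0 0 0 1"

```text
time_s: 29.7
ee_pos: [609.3, 150.0, 235.1]
ee_rot: [3.141, 0.002, -3.115]
force: [-0.1, -0.2, -0.9]
grip_width: 23.5
grasp_force: 59.1
```

```bash
python3 - <<'E'
from h import *
ims={n:viewer.capture(n) for n in("top","scene")}
for n in ims: cv2.imwrite(f"pics/{n}_t1.png",ims[n])
# expected handle bottom / window / tag pixel in scene, incl. scene bias of (+2.5+... ) via red/orange offsets
for P in([611,150,90],[611,150,180],[611,150,280],[613,143,90],[611,150,30]): print(P,proj("scene",[P]).round(1))
cv2.imwrite("pics/t1z.png",cv2.resize(ims["scene"][100:240,300:440],None,fx=4,fy=4,interpolation=cv2.INTER_CUBIC))
E
```

```text
[611, 150, 90] [[355.7 175.3]]
[611, 150, 180] [[357.7 157.1]]
[611, 150, 280] [[360.3 134.3]]
[613, 143, 90] [[354.7 176.9]]
[611, 150, 30] [[354.4 186.4]]
```

View pics/t1z.png

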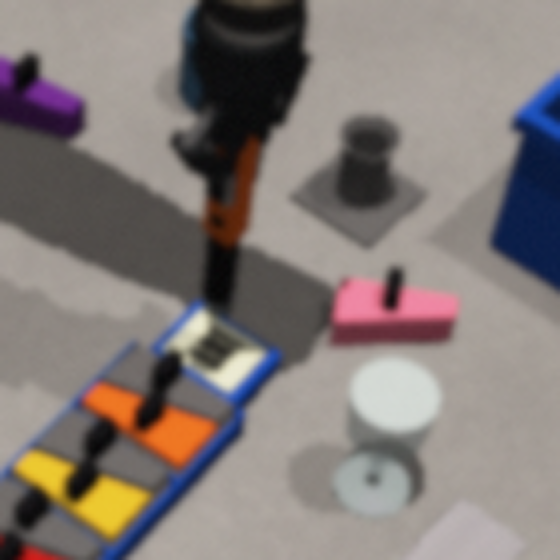

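The nose end is at (354.5,176), straight above the tag centre (355,187) and upright. Holding.

Emit:
play_rows --pt "0 0 0 0 1" --pt "0 0 0 0 1" --pt "0 0 0 0 1" --pt "0 0 0 0 1" --pt "0 0 0 0 1" --pt "0 0 0 0 1" --pt "0 0 0 0 1" --pt "0 0 0 0 1" --pt "0 0 0 0 1" --pt "0 0 0 0 1" --pt "0 0 0 0 1" --pt "0 0 0 0 1" --pt "0 0 0 0 1" --pt "0 0 0 0 1" --pt "0 0 0 0 1" --pt "0 0 0 0 1" --pt "0 0 0 0 1" --pt "0 0 0 0 1" --pt "0 0 0 0 1" --pt "0 0 0 0 1"

```text
time_s: 31.8
ee_pos: [608.9, 149.9, 234.0]
ee_rot: [-3.142, 0.0, -3.115]
force: [-0.5, 0.4, -1.7]
grip_width: 23.5
grasp_force: 59.2
```

Emit:
play_rows --pt "0 0 0 0 1" --pt "0 0 0 0 1" --pt "0 0 0 0 1" --pt "0 0 0 0 1"

```text
time_s: 32.2
ee_pos: [608.9, 149.9, 234.0]
ee_rot: [3.142, 0.0, -3.115]
force: [0.6, 0.4, -1.9]
grip_width: 23.7
grasp_force: 59.2
```

Back over the cup, to use its rim as a fixture for pivoting the wand in the grip. The moves can't tilt the tool.

Emit:
play_rows --pt "0 0 0.015 0 1" --pt "0 0 0.015 0 1" --pt "-0.002 0.017 0 0 1" --pt "-0.002 0.017 0 0 1" --pt "-0.002 0.017 0 0 1" --pt "-0.002 0.017 0 0 1" --pt "-0.002 0.017 0 0 1" --pt "-0.002 0.017 0 0 1" --pt "-0.002 0.017 0 0 1" --pt "-0.002 0.017 0 0 1" --pt "-0.002 0.017 0 0 1" --pt "-0.002 0.017 0 0 1" --pt "-0.002 0.017 0 0 1" --pt "-0.002 0.017 0 0 1" --pt "-0.002 0.017 0 0 1" --pt "-0.002 0.017 0 0 1" --pt "0 0 -0.02 0 1" --pt "0 0 -0.02 0 1" --pt "0 0 -0.02 0 1" --pt "0 0 0 0 1"

```text
time_s: 34.2
ee_pos: [579.0, 387.6, 199.3]
ee_rot: [-3.138, -0.007, -3.115]
force: [-0.5, -0.0, -3.1]
grip_width: 23.1
grasp_force: 59.2
```

Emit:
play_rows --pt "-0.006 0 0 0 1" --pt "-0.0055 0 0 0 1" --pt "-0.004 0 -0.0007 0 1" --pt "-0.004 0 -0.0007 0 1" --pt "-0.004 0 -0.0007 0 1" --pt "-0.004 0 -0.0007 0 1" --pt "0 0 0 0 1"

```text
time_s: 34.9
ee_pos: [553.7, 388.4, 203.0]
ee_rot: [3.14, 0.003, -3.115]
force: [5.3, -0.3, 2.4]
grip_width: 23.1
grasp_force: 60.0
```

Only 5 N: the wand is pivoting in the pads. Continuing.

Emit:
play_rows --pt "-0.004 0 -0.0007 0 1" --pt "-0.004 0 -0.0007 0 1" --pt "-0.004 0 -0.0007 0 1" --pt "-0.004 0 -0.0007 0 1" --pt "-0.004 0 -0.0016 0 1" --pt "-0.004 0 -0.0016 0 1" --pt "-0.004 0 -0.0016 0 1" --pt "-0.004 0 -0.0016 0 1" --pt "-0.004 0 -0.0016 0 1" --pt "-0.004 0 -0.0016 0 1" --pt "-0.004 0 -0.0016 0 1" --pt "-0.004 0 -0.0016 0 1" --pt "-0.004 0 -0.0016 0 1" --pt "0 0 0 0 1" --pt "0 0 0 0 1"

```text
time_s: 36.4
ee_pos: [500.5, 387.7, 183.3]
ee_rot: [-3.141, -0.002, -3.115]
force: [2.6, -0.0, 1.7]
grip_width: 22.9
grasp_force: 59.4
```

```bash
python3 - <<'E'
from h import *
ims={n:viewer.capture(n) for n in("top","scene")}
for n in ims: cv2.imwrite(f"pics/{n}_p1.png",ims[n])
cv2.imwrite("pics/p1z.png",np.hstack([cv2.resize(ims["scene"][60:180,320:440],(400,400),interpolation=cv2.INTER_CUBIC),cv2.resize(ims["top"][150:250,150:250],(400,400),interpolation=cv2.INTER_CUBIC)]))
E
```

```text
(no output)
```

View pics/p1z.png

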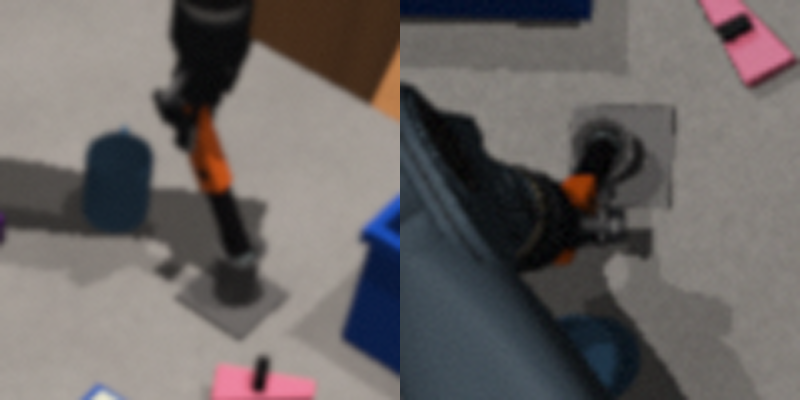

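The wand is now tilted in the jaws with its nose still in the cup mouth. Lifting clear and measuring the tilt.

Emit:
play_rows --pt "0 0 0.02 0 1" --pt "0 0 0.025 0 1" --pt "0 0 0.025 0 1" --pt "0 0 0.025 0 1" --pt "0 0 0.025 0 1" --pt "0 0 0 0 1" --pt "0 0 0 0 1" --pt "0 0 0 0 1"

```text
time_s: 37.3
ee_pos: [500.3, 387.7, 300.9]
ee_rot: [-3.14, -0.005, -3.115]
force: [0.5, 0.4, -2.2]
grip_width: 23.2
grasp_force: 59.1
```

```bash
cat > tilt.py <<'E'
from h import *
from workcell import monitor
import sys
o=monitor.get_obs(); p=o["ee_pos"]; psi=o["ee_rot"][2]; print(p.round(1),o["force"].round(1))
im=viewer.capture("scene"); cv2.imwrite(f"pics/scene_{sys.argv[1]}.png",im)
G=p+[0,0,11]
x0,y0=proj("scene",[G])[0].astype(int)-[40,20]
for th in (.4,.5,.6,.7):
    d=np.array([np.cos(psi)*-np.sin(th)*-1*-1,np.sin(psi)*np.sin(th)*-1,-np.cos(th)])  # psi~180: nose toward +x
    d=np.array([-np.cos(psi)*np.sin(th),-np.sin(psi)*np.sin(th),-np.cos(th)])
    print(th,"tip",((proj("scene",[G+155*d])[0]-[x0,y0])*5).round(0),"joint",((proj("scene",[G+65*d])[0]-[x0,y0])*5).round(0))
cv2.imwrite(f"pics/{sys.argv[1]}z.png",cv2.resize(im[y0:y0+100,x0:x0+100],None,fx=5,fy=5,interpolation=cv2.INTER_CUBIC))
E
python3 tilt.py l1
```

```text
[500.3 387.7 300.9] [ 0.5  0.4 -2.2]
0.4 tip [252. 317.] joint [225. 197.]
0.5 tip [270. 319.] joint [233. 198.]
0.6 tip [288. 320.] joint [241. 197.]
0.7 tip [306. 318.] joint [248. 196.]
```

View pics/l1z.png

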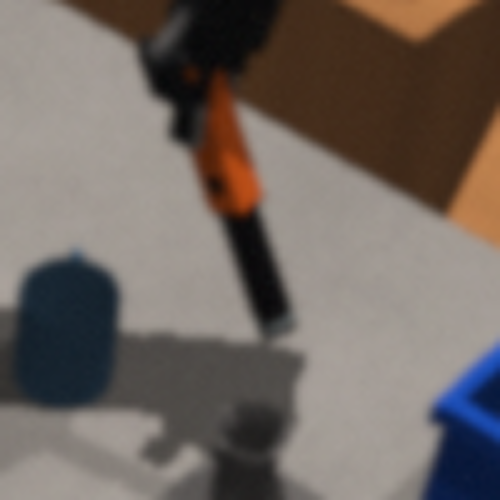

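Measured tilt is about 0.55 rad. Carrying the wand to the card.

Emit:
play_rows --pt "-0.00119 -0.015 0 -0.68 1" --pt "-0.00119 -0.02987 0 -0.68 1" --pt "-0.00119 -0.02987 0 -0.68 1" --pt "-0.00119 -0.02987 0 -0.68 1" --pt "-0.00119 -0.02987 0 -0.68 1" --pt "-0.00119 -0.02987 0 -0.68 1" --pt "-0.00119 -0.02987 0 -0.68 1" --pt "-0.00119 -0.02987 0 -0.68 1" --pt "-0.00119 -0.02987 0 -0.68 1" --pt "-0.00119 -0.02987 0 -0.68 1" --pt "-0.00119 -0.02987 0 -0.68 1" --pt "-0.00119 -0.02987 0 -0.68 1" --pt "-0.00119 -0.02987 0 -0.68 1" --pt "-0.00119 -0.02987 0 -0.68 1" --pt "-0.00119 -0.02987 0 -0.68 1" --pt "-0.00119 -0.02987 0 -0.68 1" --pt "-0.00119 -0.02987 0 -0.68 1" --pt "-0.00119 -0.02987 0 -0.68 1" --pt "-0.00119 -0.02987 0 -0.68 1" --pt "-0.00119 -0.02987 0 -0.68 1"

```text
time_s: 39.35
ee_pos: [476.6, -195.3, 302.1]
ee_rot: [3.14, -0.003, 2.93]
force: [0.1, -0.1, -2.1]
grip_width: 23.3
grasp_force: 59.2
```

Emit:
play_rows --pt "-0.00119 -0.02987 0 -0.68 1" --pt "-0.00119 -0.02987 0 -0.68 1" --pt "-0.00119 -0.02987 0 -0.68 1" --pt "-0.00119 -0.02987 0 -0.68 1" --pt "-0.00119 -0.02987 0 -0.68 1" --pt "0 -0.01487 0 0 1" --pt "0 0 -0.015 0 1" --pt "0 0 -0.015 0 1" --pt "0 0 -0.0124 0 1" --pt "0 0 0 0 1" --pt "0 0 0 0 1"

```text
time_s: 40.45
ee_pos: [471.0, -358.2, 260.2]
ee_rot: [3.14, -0.003, 2.872]
force: [0.0, 0.7, -2.3]
grip_width: 23.3
grasp_force: 59.2
```

```bash
python3 tilt.py k1 | head -1; python3 - <<'E'
from h import *
im=cv2.imread("pics/scene_k1.png")
cv2.imwrite("pics/k1z.png",cv2.resize(im[200:320,150:290],None,fx=5,fy=5,interpolation=cv2.INTER_CUBIC))
a=np.array([-.5037,.1397,.8525]); C=np.array([582.5,-389.5,85])
for s in(0,65,155): print(s,((proj("scene",[C+s*a])[0]-[150,200])*5).round(0))
E
```

```text
[ 471.  -358.2  260.2] [ 0.   0.7 -2.3]
0 [345. 422.]
65 [300. 328.]
155 [234. 190.]
```

View pics/k1z.png

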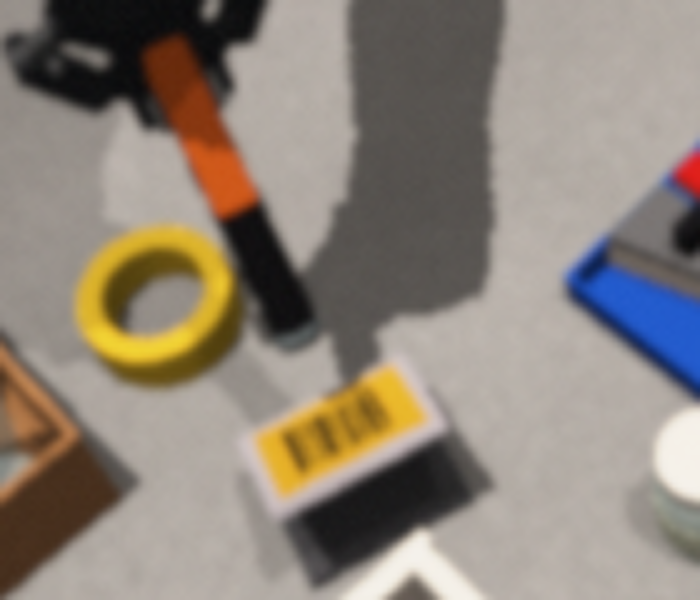

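The nose end is at (208,267) and the card centre at (218,286). The wand's line extended hits within about 3 mm of the middle. Holding.

Emit:
play_rows --pt "0 0 0 0 1" --pt "0 0 0 0 1" --pt "0 0 0 0 1" --pt "0 0 0 0 1" --pt "0 0 0 0 1" --pt "0 0 0 0 1" --pt "0 0 0 0 1" --pt "0 0 0 0 1" --pt "0 0 0 0 1" --pt "0 0 0 0 1" --pt "0 0 0 0 1" --pt "0 0 0 0 1" --pt "0 0 0 0 1" --pt "0 0 0 0 1" --pt "0 0 0 0 1" --pt "0 0 0 0 1" --pt "0 0 0 0 1" --pt "0 0 0 0 1" --pt "0 0 0 0 1" --pt "0 0 0 0 1"

```text
time_s: 42.5
ee_pos: [471.6, -358.9, 261.6]
ee_rot: [3.142, -0.0, 2.871]
force: [0.2, 0.9, -1.7]
grip_width: 23.3
grasp_force: 59.2
```

Emit:
play_rows --pt "0 0 0 0 1" --pt "0 0 0 0 1" --pt "0 0 0 0 1" --pt "0 0 0 0 1" --pt "0 0 0 0 1"

```text
time_s: 43.0
ee_pos: [471.6, -358.9, 261.6]
ee_rot: [-3.142, 0.0, 2.871]
force: [0.9, -0.7, -1.5]
grip_width: 23.7
grasp_force: 59.2
```

Emit:
play_rows --pt "0 0 0.015 0 1" --pt "0 0 0.015 0 1" --pt "0 0 0.0124 0 1" --pt "0.00119 0.015 0 0.68 1" --pt "0.00119 0.02987 0 0.68 1" --pt "0.00119 0.02987 0 0.68 1" --pt "0.00119 0.02987 0 0.68 1" --pt "0.00119 0.02987 0 0.68 1" --pt "0.00119 0.02987 0 0.68 1" --pt "0.00119 0.02987 0 0.68 1" --pt "0.00119 0.02987 0 0.68 1" --pt "0.00119 0.02987 0 0.68 1" --pt "0.00119 0.02987 0 0.68 1" --pt "0.00119 0.02987 0 0.68 1" --pt "0.00119 0.02987 0 0.68 1" --pt "0.00119 0.02987 0 0.68 1" --pt "0.00119 0.02987 0 0.68 1" --pt "0.00119 0.02987 0 0.68 1" --pt "0.00119 0.02987 0 0.68 1" --pt "0.00119 0.02987 0 0.68 1"

```text
time_s: 45.0
ee_pos: [490.7, 136.0, 303.4]
ee_rot: [3.141, -0.001, 3.075]
force: [0.2, 0.3, -1.4]
grip_width: 23.5
grasp_force: 59.4
```

Emit:
play_rows --pt "0.00119 0.02987 0 0.68 1" --pt "0.00119 0.02987 0 0.68 1" --pt "0.00119 0.02987 0 0.68 1" --pt "0.00119 0.02987 0 0.68 1" --pt "0.00119 0.02987 0 0.68 1" --pt "0.00119 0.02987 0 0.68 1" --pt "0.00119 0.02987 0 0.68 1" --pt "0.00119 0.02987 0 0.68 1" --pt "0 0.01487 0 0 1" --pt "0 0 -0.03 0 1" --pt "0 0 -0.03 0 1" --pt "0 0 -0.015 0 1" --pt "0 0 0 0 1" --pt "0 0 0 0 1"

```text
time_s: 46.4
ee_pos: [500.4, 388.0, 228.7]
ee_rot: [-3.141, -0.001, -3.114]
force: [0.6, 0.3, -1.2]
grip_width: 22.9
grasp_force: 59.4
```

Emit:
play_rows --pt "0 0 -0.01 0 1" --pt "0 0 -0.01 0 1" --pt "0 0 -0.01 0 1" --pt "0 0 -0.01 0 1" --pt "0 0 -0.005 0 1" --pt "0 0 0 0 1" --pt "0 0 0 0 1"

```text
time_s: 47.1
ee_pos: [501.3, 387.8, 184.0]
ee_rot: [3.142, -0.0, -3.115]
force: [0.7, -0.1, -1.7]
grip_width: 23.2
grasp_force: 59.5
```

Back in the cup mouth with no contact. Now pivoting upright against the far side of the rim.

Emit:
play_rows --pt "0.006 0 0 0 1" --pt "0.004 0 0.001 0 1" --pt "0.004 0 0.001 0 1" --pt "0.004 0 0.001 0 1" --pt "0.004 0 0.001 0 1" --pt "0.004 0 0.001 0 1" --pt "0.004 0 0.001 0 1" --pt "0.004 0 0.001 0 1" --pt "0.004 0 0.001 0 1" --pt "0.004 0 0.001 0 1" --pt "0 0 0 0 1"

```text
time_s: 48.2
ee_pos: [541.5, 387.9, 193.0]
ee_rot: [3.141, -0.005, -3.115]
force: [-5.9, -0.5, 1.5]
grip_width: 23.7
grasp_force: 60.1
```

Emit:
play_rows --pt "0.004 0 0.001 0 1" --pt "0.004 0 0.001 0 1" --pt "0.004 0 0.001 0 1" --pt "0.004 0 0.001 0 1" --pt "0.004 0 0.001 0 1" --pt "0.004 0 0.001 0 1" --pt "0.004 0 0.001 0 1" --pt "0.004 0 0.001 0 1" --pt "0.004 0 0.001 0 1" --pt "0.004 0 0.001 0 1" --pt "0.004 0 0.001 0 1" --pt "0.003 0 0 0 1" --pt "0 0 0 0 1" --pt "0 0 0 0 1"

```text
time_s: 49.6
ee_pos: [590.5, 387.6, 203.7]
ee_rot: [-3.141, -0.0, -3.115]
force: [-4.4, 0.2, -4.6]
grip_width: 23.7
grasp_force: 59.7
```

```bash
python3 tilt.py u1 | head -1
```

```text
[590.5 387.6 203.7] [-4.4  0.2 -4.6]
```

View pics/u1z.png

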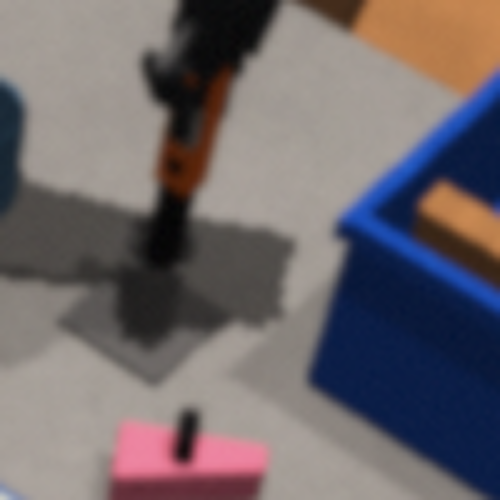

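Upright again, with its nose in the cup mouth. Centring and lowering.

Emit:
play_rows --pt "-0.005 0 0 0 1" --pt "-0.0045 0 0 0 1" --pt "0 0 -0.008 0 1" --pt "0 0 -0.008 0 1" --pt "0 0 -0.008 0 1" --pt "0 0 -0.006 0 1" --pt "0 0 -0.006 0 1" --pt "0 0 -0.005 0 1" --pt "0 0 0 0 1" --pt "0 0 0 0 1"

```text
time_s: 50.65
ee_pos: [580.9, 387.8, 162.9]
ee_rot: [-3.141, -0.0, -3.115]
force: [-0.5, 0.6, -0.9]
grip_width: 23.2
grasp_force: 60.0
```

Emit:
play_rows --pt "0 0 -0.003 0 1" --pt "0 0 -0.003 0 1" --pt "0 0 0 0 1" --pt "0 0 0 0 1"

```text
time_s: 51.05
ee_pos: [580.8, 387.8, 156.9]
ee_rot: [-3.141, -0.0, -3.115]
force: [-0.1, -0.2, -1.9]
grip_width: 23.7
grasp_force: 60.0
```

Emit:
play_rows --pt "0 0 -0.002 0 1" --pt "0 0 0 0 0.6" --pt "0 0 0 0 0.55" --pt "0 0 0 0 0.5" --pt "0 0 0 0 0.4" --pt "0 0 0 0 0.3" --pt "0 0 0.02 0 0.3" --pt "0 0 0.03 0 0.3" --pt "0 0 0.03 0 0.3" --pt "0 0 0.03 0 0.3" --pt "-0.03 -0.03 0.02 0 0.3" --pt "-0.03 -0.03 0 0 0.3" --pt "-0.03 -0.03 0 0 0.3" --pt "-0.03 -0.03 0 0 0.3" --pt "-0.03 -0.03 0 0 0.3" --pt "-0.03 -0.03 0 0 0.3" --pt "0 0 0 0 0.3" --pt "0 0 0 0 0.3" --pt "0 0 0 0 0.3"

```text
time_s: 52.95
ee_pos: [401.7, 208.4, 285.4]
ee_rot: [3.141, 0.001, -3.115]
force: [-0.1, 0.1, 0.8]
grip_width: 59.9
grasp_force: 0.0
```

```bash
python3 survey.py f red,626,-105,45 yellow,625,-20,45 orange,615,65,45 | grep top; python3 - <<'E'
from h import *
ims={n:cv2.imread(f"pics/{n}_f.png") for n in("top","scene")}
cv2.imwrite("pics/fz.png",np.hstack([cv2.resize(ims["top"][140:240,160:390],(500,217),interpolation=cv2.INTER_CUBIC),cv2.resize(ims["scene"][90:160,360:430],(217,217),interpolation=cv2.INTER_CUBIC)]))
E
```

```text
red top [623.9 -98.4] yaw 183.6 cost 9.0 bar [ 631.1 -117. ]
yellow top [619.9 -14.1] yaw 183.9 cost 14.0 bar [627.1 -32.7]
orange top [614.9  70.2] yaw 184.0 cost 46.0 bar [622.2  51.7]
```

View pics/fz.png

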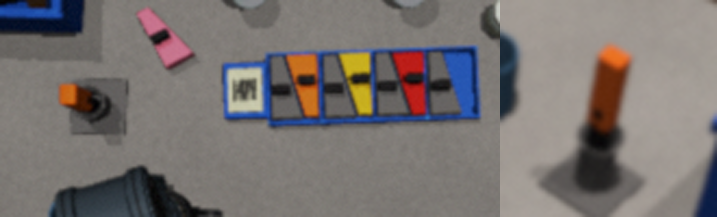

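The final picture shows the wand standing upright in its cup and all three pairs packed. Red has shifted about 3 mm but is still well inside tolerance. Handing in.

```bash
python3 -c "
from workcell import job
print(job.job_done())"
```

```text
the job is handed in; nothing more can be done
None
```

I handed the job in at about 53 s: red, yellow and orange are packed (green was absent), the tag and card were each scanned for over 2 s, and the wand is back upright in its cup; the hand-in returned no verdict.

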